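Quarter-turn a winged lens holder into its slotted mount

ROBOT

A 6-joint arm with a two-finger parallel gripper is mounted at the origin on the work surface; the furniture and walls round the work are solid. World frame = base frame: x ahead of the robot, y to its left, z up, the work surface at z = 0. Lengths are in m, angles in rad, forces in N, time in s.
With the tool pointing down it reaches from about 0.425 to 0.925 m from the base axis. Payload 12.5 kg.
Tool frame: the origin (TCP) lies at the very end of the fingers, on their centre line; the grasp point (between the pads) lies 19 mm behind it (r.grip_point_offset is the distance from the TCP to the grasp point, in m); z points along the fingers, y is the line along which they close (so a half turn about z gives the same grasp; the last joint's range is limited). The gripper opens to 85 mm and grips with 20 to 120 N. Pads are 22 mm wide; open, the fingers measure 114 mm over their backs; the gripper's body (76 mm by 85 mm) begins 54 mm behind the grasp point. The pads swing forward as they close: fully open they stand 13 mm farther back than shut.
Start: joints at [1.041, 0.491, 1.559, -0, 1.092, -0.106], TCP at [0.257, 0.57, 0.231] pointing down, gripper open.
Joint ranges: [-3.1, 3.1], [-0.84, 2.19], [0.05, 2.79], [-1.13, 4.28], [0.06, 2.93], [-2.69, 2.69]. Speed limits (rad/s): [2.22, 2.22, 2.79, 3.14, 3.14, 3.14].

INTERFACE

Orientations are given as a 3x3 rotation matrix whose columns are the frame's x, y, z axes.
In Python, from workcell import sense, eyes, ticket, r gives the robot as it stands. The module is installed in compiled form; this text tells all that it offers.
- The arm moves only by the shell command python3 -m jog 'ROWS' [OPENING] [FORCE]. ROWS is JSON, one flat list of numbers, 4 for each row, row after row: the shift along the tool's x, y, z in cm, then the turn about the tool's z in degrees. In form: [x, y, z, roll, x, y, z, roll, ...]. A call has 1 to 20 rows; each row shifts and turns the commanded pose from where the row before left it, along the tool's axes as they then stand; what a row does not reach is not made up. A row lasts 1/10 s, in which the tool goes at most 50 mm and 8.59 degrees, less where a joint would pass 70% of its speed; a pose out of reach is approached as far as the arm can. A call is refused whole if a number of a shift passes 5 or a number of a turn 8.59, either way. A call with a gripper value outside its range is refused whole. OPENING is the gripper command: -1 is shut, 1 is fully open, values between are in proportion, set as the call begins (- or left out, the last holds). The fingers move at their own pace and stop on an object; FORCE is the grip in N (left out, the last holds). Time passes only in rows, so rows that do not move let the fingers close. It gives the time, the measured TCP pose, the force, the opening and the grip force at its end, in the units of the state.
- sense(): the state, without advancing time (a new reading comes with each control period).
- eyes.capture(name): name is "scene" or "top"; returns the picture (420x560x3 uint8, blue, green, red); there is no depth.
- eyes.camera_params(name): a dict with "fx", "fy", "cx", "cy" (pixels), "R" (3x3) and "t" (3): a world point X has camera coordinates R X + t. Camera axes: x right, y down, z forward; pixel columns grow to the right and rows downward; lengths in m; the calibration is good to about 2 mm. A picture is of the moment at which its call begins. camera_params takes no time and is no camera call.
- ticket.sign_off(): hands the job in; it is judged then, once.
The state is a dict: "time_s": time; "qpos": joint angles; "qd": joint speeds; "effort": joint torques, N m; "position": TCP position; "orientation": TCP orientation; "ft_force": force on the tool from outside, world axes, zero at the start; "torque": the same for the moment, N m; "opening": finger opening in m; "finger_force": force on a finger pad.
Only numpy, scipy, OpenCV 4.12 (cv2) and the standard library are available. Lean on these libraries where they do the work, as an engineer would, in place of code of your own. Each camera call takes 0.05 s, during which the arm holds its last target. There are 200 camera calls.

TASK

Fit the lens holder that has two wings on its foot into the slotted lens mount: stand it on the mount's face, centred over the slot, with its wings square across the slot, then, without lifting it off again, keep light pressure on it and turn it until the wings line up with the slot and drop in. Leave it standing upright, fully down in the slot, and let go; leave the other lens holder, the one with a plain round foot, where it stands.

Things in the scene. Friction and masses are not known exactly. Their poses are not given: they have to be found in the camera images.
- winged_holder_mid (a point): Black lens holder to fit: loose, upright, 0.12 kg, 52 mm high. Foot: flat bar 70 x 20 x 14 mm (long, wide, high), its ends sticking out as two equal wings. Above it, from 14 to 52 mm, a round barrel 34 mm in diameter, to grasp; glass lens on top. Point on the barrel's axis half-way up, 26 mm above the underside; x along the wings, y across, z up; a half turn makes no difference.
- mount_slot (a point): Fixed aluminium block 114 x 74 mm, face 30 mm above the bench, on a dark base plate 150 x 104 x 8 mm. Slot in the face: 80 long, 36 wide, 12 mm deep. Point: slot centre at face height; x along the slot (half turn alike), z up. The foot drops in within about 12 degrees and 5 mm, else its wings rest on the face. Fully down, the foot is on the slot floor and the barrel 2 mm above the face.
- plain_holder_mid (a point): Bystander: another loose black lens holder, same barrel but on a plain round foot 50 mm in diameter, 14 mm high, no wings; point on its axis, 26 mm above its underside. Also keep the arm clear of the 0.235 m high tray stack in the middle, and of the stiff cable that rises a metre at x 0.35 to 0.41, y -0.47 to -0.61 m: pass between it and the robot's base.
Mind the look-alikes: they are no part of the job. Leave any green, pink or red look-alike of the part that bears winged_holder_mid alone.

How it is judged:
On the way, in this order (a step that is already met when the one before it is completed fails the run):
1. the winged holder stands on the mount's face, roughly centred, with its wings square across the slot (horizontal distance between winged_holder_mid and mount_slot below 0.015 m and z of winged_holder_mid in the frame of mount_slot between 0.021 and 0.031 m and angle between the x axis of winged_holder_mid and the x axis of mount_slot, either way round above 0.7 rad and contact force between winged_holder and mount above 0.2 N), for 0.1 s.
2. it is turned towards the slot while its wings still press on the face (horizontal distance between winged_holder_mid and mount_slot below 0.015 m and z of winged_holder_mid in the frame of mount_slot between 0.021 and 0.031 m and angle between the x axis of winged_holder_mid and the x axis of mount_slot, either way round below 0.6 rad and contact force between winged_holder and mount above 0.2 N), for 0.02 s.
At the end, for the whole second after the job is handed in: The winged holder stands upright (within 7 degrees) in the mount's slot, its wings along the slot (within 20 degrees), its axis within 12 mm of the slot's centre and its foot on the slot's floor (within 4 mm), released and at rest; the plain holder is within 30 mm of where it stood (horizontal distance between winged_holder_mid and mount_slot below 0.012 m and z of winged_holder_mid in the frame of mount_slot between 0.009 and 0.018 m and angle between the x axis of winged_holder_mid and the x axis of mount_slot, either way round below 0.35 rad and angle between winged_holder_mid's own z axis and vertical below 0.12 rad and linear speed of winged_holder below 0.02 m/s and distance of plain_holder_mid from where it was at the start of the episode below 0.03 m); the robot touches nothing.
It fails at once if the winged holder is pressed on the mount with more than 80 N (contact force between winged_holder and mount above 80 N).
It fails at once if the plain holder is moved more than 30 mm (distance of plain_holder_mid from where it was at the start of the episode above 0.03 m).
It also fails if it takes over 56 s, if anything falls off the work surface, if the arm or the gripper's body presses on something with over 40 N, if the wrist force passes 120 N, or if a joint passes its speed limit or range.

## Working session

There is one attempt and no reset: what is moved stays moved. The work goes in short steps, Python scripts to look and compute and a shell command to move; the robot and the scene stay as the last step left them, time stands still between calls to the robot, and variables do not carry over. Pictures are saved under pics/ and viewed, at most 10 in all, crops included, and the job is handed in when it is done.

```bash
mkdir -p pics; python3 - <<'E'
from workcell import sense,eyes,r
import cv2,numpy as np
for n in("scene","top"):
    im=eyes.capture(n); cv2.imwrite(f"pics/{n}0.png",im)
    p=eyes.camera_params(n); print(n,p["fx"],p["fy"],p["cx"],p["cy"],np.round(p["R"],3).tolist(),np.round(p["t"],3),np.round(-p["R"].T@p["t"],3))
s=sense();print(s["time_s"],s["position"],np.round(s["orientation"],3).tolist(),s["ft_force"],s["opening"])
E
```

```text
scene 486.8027159999665 486.8027159999665 281.1627261305861 207.39964762814063 [[0.999, 0.046, 0.015], [0.04, -0.61, -0.791], [-0.028, 0.791, -0.611]] [-0.601 -0.032  1.653] [ 0.647 -1.299  0.994]
top 483.24532754349684 483.24532754349684 279.1272109078479 207.4594513224413 [[-0.032, -0.999, 0.005], [-0.961, 0.03, -0.274], [0.274, -0.014, -0.962]] [-0.045  0.609  1.196] [ 0.257 -0.047  1.317]
0.1 [0.25690431 0.56953301 0.23077949] [[-0.912, 0.411, -0.0], [0.411, 0.912, -0.001], [0.0, -0.001, -1.0]] [-0.37310112  0.41669997 -0.42797052] 0.085358632045492
```

View pics/scene0.png

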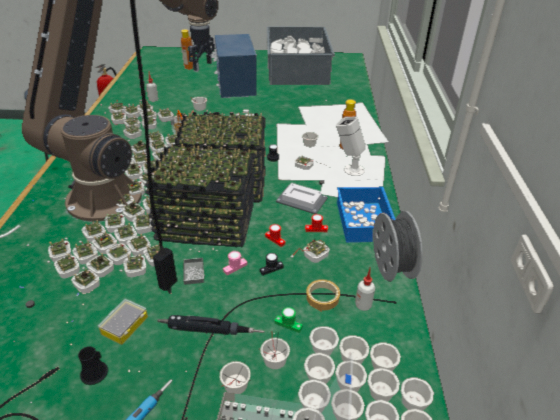

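View pics/top0.png

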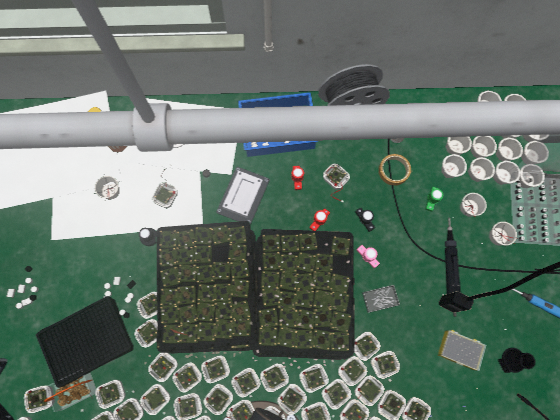

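Both views show:
- **Target:** the black winged holder at scene (271,264), top (366,218).
- **Look-alikes:** red at top (298,176) and (320,218), pink at (369,255), green at (435,198).
- **Plain holder:** black, at scene (273,153), top (148,236).
- **Mount:** top (242,193), scene (302,197).
- **Cable:** rises at scene x≈150, on the right side of the top view.

I choose the black one at top (366,218) and will check it in a crop.

```bash
cat > h.py <<'E'
import numpy as np,cv2
from workcell import sense,eyes
def ray(n,u,v):
    p=eyes.camera_params(n);d=p["R"].T@np.array([(u-p["cx"])/p["fx"],(v-p["cy"])/p["fy"],1]);return -p["R"].T@p["t"],d/np.linalg.norm(d)
def plane(n,u,v,z):
    o,d=ray(n,u,v);return o+d*(z-o[2])/d[2]
def tri(a,b):
    (o,d),(q,e)=ray("scene",*a),ray("top",*b)
    s=np.linalg.lstsq(np.c_[d,-e],q-o,rcond=None)[0];A=o+s[0]*d;B=q+s[1]*e
    return (A+B)/2,np.linalg.norm(A-B)
def crop(im,x,y,w,h,k):
    return cv2.resize(im[y:y+h,x:x+w],None,fx=k,fy=k,interpolation=cv2.INTER_CUBIC)
E
python3 - <<'E'
from h import *
t=cv2.imread("pics/top0.png");s=cv2.imread("pics/scene0.png")
a=[crop(t,340,190,50,50,8),crop(s,245,240,50,50,8)]
b=[crop(t,212,160,66,50,6),crop(s,270,175,66,50,6)]
A=np.hstack(a);B=np.hstack(b);B=cv2.copyMakeBorder(B,0,0,0,A.shape[1]-B.shape[1],0) if B.shape[1]<A.shape[1] else B[:200*2,:A.shape[1]]
B=B[:300]; B=cv2.resize(B,(A.shape[1],int(B.shape[0])))[:300]
cv2.imwrite("pics/c1.png",cv2.resize(np.vstack([A,B]),(800,600) if 0 else (688,600)))
print(tri((271,258),(369,215)),tri((273,149),(147,233)))
for n,im,x,y,w,h in(("top",t,345,195,40,45),("scene",s,250,245,40,35)):
    m=(im.max(2)<60).astype(np.uint8);q=np.zeros_like(m);q[y:y+h,x:x+w]=m[y:y+h,x:x+w]
    c=max(cv2.findContours(q,0,2)[0],key=cv2.contourArea);print(n,cv2.boundingRect(c),cv2.minAreaRect(c))
E
```

```text
(array([ 0.58795552, -0.30873683,  0.04901654]), np.float64(0.0026987037937135023)) (array([0.55784059, 0.29352326, 0.04179528]), np.float64(0.003205782004319748))
top (355, 208, 20, 24) ((365.2195129394531, 218.5243682861328), (25.14397621154785, 11.244511604309082), 51.34019470214844)
scene (260, 259, 23, 16) ((269.95001220703125, 264.8500061035156), (13.597793579101562, 22.768400192260742), 71.56504821777344)
```

View pics/c1.png

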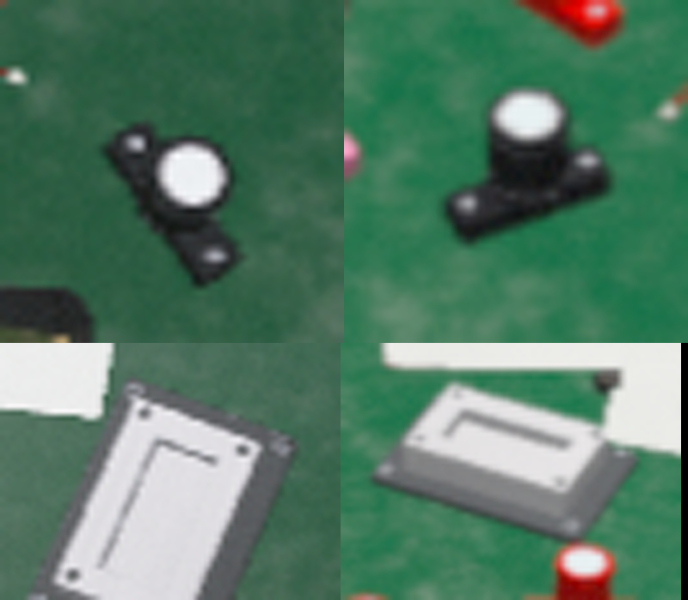

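The crop confirms a black bar foot with two wings and a barrel. The lens centre is at top (367.4,214.9), scene (271.2,256.4). The wing screws are at top (359,210) and (370,226). The mount face is clear.

```bash
python3 - <<'E'
from h import *
t=cv2.imread("pics/top0.png");s=cv2.imread("pics/scene0.png")
L,e=tri((271.2,256.4),(367.4,214.9));print("lens",L,e)
for n,u in(("top",(367.4,214.9)),("scene",(271.2,256.4))):print(n,plane(n,*u,.052))
for n,P in(("top",((358.8,209.9),(370.1,226.2))),("scene",((262,268.8),(279.4,262.3)))):
    a,b=[plane(n,*q,.014) for q in P];d=b-a;print("foot",n,(a+b)/2,np.linalg.norm(d),np.degrees(np.arctan2(d[1],d[0])))
for n,im,x,y,w,h in(("top",t,214,160,60,60),("scene",s,272,178,62,40)):
    m=((im.min(2)>150)*255).astype(np.uint8);q=np.zeros_like(m);q[y:y+h,x:x+w]=m[y:y+h,x:x+w]
    cs=cv2.findContours(q,0,2)[0]
    for c in sorted(cs,key=cv2.contourArea)[-2:]:
        W=np.array([plane(n,*p,.03)[:2] for p in c[:,0]])
        r=cv2.minAreaRect((W*1000).astype(np.float32));print(n,cv2.boundingRect(c),r)
        print(cv2.boxPoints(r).round().tolist())
E
```

```text
lens [ 0.58807994 -0.30404163  0.05066782] 0.0024117981718620677
top [ 0.58893681 -0.30352292  0.052     ]
scene [ 0.58703678 -0.30599636  0.052     ]
foot top [ 0.59020616 -0.30218155  0.014     ] 0.05533514641709367 -149.89889602454085
foot scene [ 0.5857318  -0.30358165  0.014     ] 0.05605878927677862 31.428310930297787
top (214, 160, 20, 15) ((747.7639770507812, 89.29710388183594), (54.307762145996094, 42.308319091796875), 88.27269744873047)
[[726.0, 63.0], [768.0, 62.0], [770.0, 116.0], [727.0, 117.0]]
top (223, 170, 40, 46) ((670.3115844726562, 37.402252197265625), (77.39415740966797, 114.94620513916016), 66.68358612060547)
[[602.0, 25.0], [708.0, -21.0], [738.0, 50.0], [633.0, 96.0]]
scene (313, 215, 8, 3) ((717.2417602539062, -88.8535385131836), (22.601451873779297, 10.145377159118652), 3.6966440677642822)
[[706.0, -85.0], [706.0, -95.0], [729.0, -93.0], [728.0, -83.0]]
scene (279, 178, 55, 26) ((687.9170532226562, 50.515323638916016), (190.30828857421875, 145.60482788085938), 3.8861231803894043)
[[588.0, 117.0], [598.0, -29.0], [788.0, -16.0], [778.0, 130.0]]
```

```bash
python3 -m jog '[0,0,-1,8.3,0,0,-1,8.3,0,0,-1,8.3,0,0,-1,8.3,0,0,-1,8.3,0,0,-1,8.3,0,0,-1,8.3,0,0,-1,8.3,0,0,-1,8.3,0,0,-1,8.3,0,0,-1,8.3,0,0,-1,8.3,0,0,-1,8.3,0,0,-1,8.3,0,0,-1,8.3]' 1
cat >> h.py <<'E'
def go(*W):
    s=sense();R=s["orientation"];p=s["position"];print("yaw y",np.degrees(np.arctan2(R[1,1],R[0,1])),p)
    for w in W:
        d=R.T@(np.array(w)-p)*100;print("tool cm",d.round(2));p=np.array(w)
E
python3 -c "
from h import *
go((.50,.40,.38),(.65,0,.38),(.588,-.304,.20))"
```

```text
time_s: 1.6
position: [0.257, 0.5696, 0.3814]
orientation: [[0.858, 0.513, -0.0], [0.513, -0.858, -0.001], [-0.001, 0.0, -1.0]]
ft_force: [0.3, 0.3, -0.3]
opening: 0.0852
finger_force: 0.0
yaw y -59.12429784951373 [0.25696542 0.56963492 0.38137833]
tool cm [12.15 27.03  0.14]
tool cm [-7.650e+00  4.203e+01  2.000e-02]
tool cm [-20.91  22.9   18.02]
```

```bash
python3 -m jog '[1.74,3.86,0,0,1.74,3.86,0,0,1.74,3.86,0,0,1.74,3.86,0,0,1.74,3.86,0,0,1.74,3.86,0,0,1.74,3.86,0,0,-0.85,4.67,0,0,-0.85,4.67,0,0,-0.85,4.67,0,0,-0.85,4.67,0,0,-0.85,4.67,0,0,-0.85,4.67,0,0,-0.85,4.67,0,0,-0.85,4.67,0,0,-0.85,4.67,0,0]' && python3 -m jog '[-2.6,2.86,2,0,-2.6,2.86,2,0,-2.6,2.86,2,0,-2.6,2.86,2,0,-2.6,2.86,2,0,-2.6,2.86,2,0,-2.6,2.86,2,0,-2.6,2.86,2,0,0,0,0,0,0,0,0,0]'
python3 - <<'E'
from h import *
for n in("scene","top"):cv2.imwrite(f"pics/{n}1.png",eyes.capture(n))
go((.588,-.304,.10))
a=cv2.imread("pics/scene1.png");b=cv2.imread("pics/top1.png")
cv2.imwrite("pics/c2.png",np.hstack([crop(a,205,150,130,150,3),crop(b,310,150,130,150,3)]))
E
```

```text
time_s: 3.2
position: [0.6539, 0.0007, 0.381]
orientation: [[0.855, 0.518, -0.0], [0.518, -0.855, 0.0], [-0.0, -0.0, -1.0]]
ft_force: [0.8, -0.2, -1.2]
opening: 0.0856
finger_force: 0.0
time_s: 4.2
position: [0.5939, -0.3013, 0.2205]
orientation: [[0.856, 0.517, -0.001], [0.517, -0.856, 0.001], [-0.001, -0.002, -1.0]]
ft_force: [0.2, 0.5, 0.9]
opening: 0.0854
finger_force: 0.0
yaw y -58.74956239154502 [ 0.59469732 -0.30005645  0.22175464]
tool cm [-7.800e-01 -1.000e-02  1.218e+01]
```

View pics/c2.png

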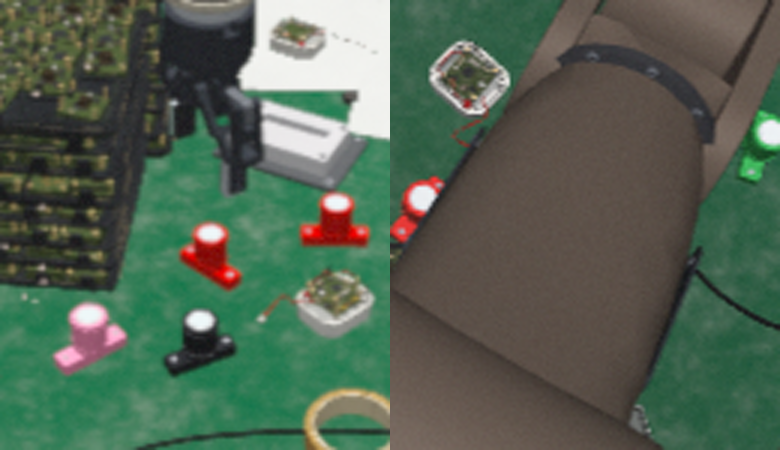

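The holder stands untouched under the gripper, black at crop (200,340). There is room beside the red and pink parts. I'll descend and grasp.

```bash
python3 -m jog '[-0.75,0,3,0,0,0,4,0,0,0,4,0,0,0,3,0,0,0,2,0,0,0,2,0,0,0,1,0,0,0,1,0,0,0,0,0,0,0,0,0]' 1 40; python3 -m jog '[0,0,0,0,0,0,0,0,0,0,0,0,0,0,0,0,0,0,0,0,0,0,0,0,0,0,0,0,0,0,0,0,0,0,0,0]' -1 40
```

```text
time_s: 5.3
position: [0.5884, -0.3046, 0.022]
orientation: [[0.855, 0.519, 0.001], [0.519, -0.855, -0.0], [0.0, 0.001, -1.0]]
ft_force: [-0.1, -0.0, -0.6]
opening: 0.0853
finger_force: 0.0
time_s: 6.2
position: [0.588, -0.3048, 0.0217]
orientation: [[0.855, 0.518, 0.0], [0.518, -0.855, -0.0], [0.0, 0.0, -1.0]]
ft_force: [-1.5, 0.6, 4.8]
opening: 0.0331
finger_force: 39.5
```

```bash
python3 -m jog '[0,0,-2,0,0,0,-4,0,0,0,-4,-7,0,0,-4,-7,0,0,-4,-7,0,0,-4,-7,0,0,-4,-7,0,0,0,0]'; python3 -c "
from h import *
for n in('scene','top'):cv2.imwrite(f'pics/{n}2.png',eyes.capture(n))
go((.670,.037,.28))"
```

```text
time_s: 7.0
position: [0.5891, -0.3054, 0.287]
orientation: [[0.4, 0.917, 0.007], [0.917, -0.4, -0.005], [-0.001, 0.009, -1.0]]
ft_force: [-0.1, 0.1, -0.4]
opening: 0.0329
finger_force: 40.2
yaw y -23.84571509544662 [ 0.5878008  -0.30458095  0.28136879]
tool cm [34.57 -6.29  0.13]
```

```bash
python3 -m jog '[4.32,-0.79,0,0,4.32,-0.79,0,0,4.32,-0.79,0,0,4.32,-0.79,0,0,4.32,-0.79,0,0,4.32,-0.79,0,0,4.32,-0.79,0,0,4.32,-0.79,0,0,0,0,4,0,0,0,4,0,0,0,4,0,0,0,3,0,0,0,0,0,0,0,0,0,0,0,0,0]'; python3 - <<'E'
from h import *
go((.670,.037,.06))
a=eyes.capture("scene");b=eyes.capture("top")
cv2.imwrite("pics/scene3.png",a);cv2.imwrite("pics/top3.png",b)
cv2.imwrite("pics/c3.png",np.hstack([crop(a,250,120,90,110,5)[:550,:400],crop(b,200,150,90,110,5)[:550,:400]]))
E
```

```text
time_s: 8.6
position: [0.6701, 0.037, 0.1327]
orientation: [[0.404, 0.915, 0.002], [0.915, -0.404, 0.0], [0.001, 0.002, -1.0]]
ft_force: [0.1, 0.3, -1.1]
opening: 0.033
finger_force: 40.1
yaw y -23.80713389615704 [0.67007238 0.03701746 0.13265992]
tool cm [-0.01 -0.02  7.27]
```

View pics/c3.png

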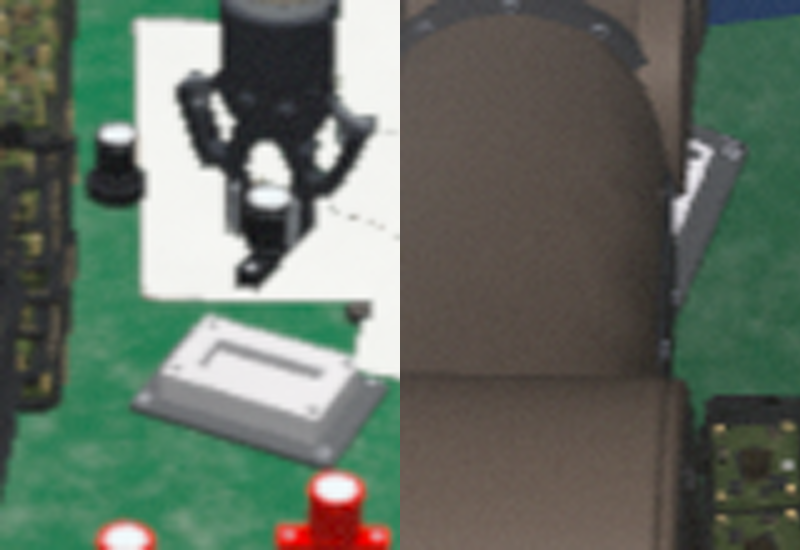

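The scene crop shows the holder upright in the grip, with its lens at scene (302.8,159.4) and its wings square to the slot. The mount below is intact and the plain holder stands clear. I'll compare the holder and mount in the same camera so calibration bias cancels.

```bash
python3 - <<'E'
from h import *
im=cv2.imread("pics/scene3.png")
L=plane("scene",302.8,159.4,.1327-.0217+.052);print("lens",L)
m=((im.min(2)>165)*255).astype(np.uint8);q=np.zeros_like(m);q[181:206,278:325]=m[181:206,278:325]
q=cv2.morphologyEx(q,cv2.MORPH_CLOSE,np.ones((7,7)))
n,lab,st,ct=cv2.connectedComponentsWithStats(q);k=lab[198,300] or 1+np.argmax(st[1:,4]);print(st[k])
c=max(cv2.findContours((lab==k).astype(np.uint8),0,2)[0],key=cv2.contourArea)
W=np.array([plane("scene",*p,.03)[:2]*1000 for p in c[:,0]],np.float32);r=cv2.minAreaRect(W);print(r,cv2.boxPoints(r).round().tolist())
for p in((222,342),(325,372),(200,365)):print(plane("scene",250+p[0]/5-.4,120+p[1]/5-.4,.03))
E
```

```text
lens [0.66705454 0.03217308 0.163     ]
[282 181  43  23 514]
((686.0714721679688, 58.710384368896484), (139.2987060546875, 127.86991119384766), 66.6277084350586) [[600.0, 20.0], [717.0, -31.0], [772.0, 97.0], [655.0, 148.0]]
[0.64222804 0.05960908 0.03      ]
[0.71233657 0.02941751 0.03      ]
[0.62808797 0.0318434  0.03      ]
```

```bash
python3 - <<'E'
from h import *
t=cv2.imread("pics/top0.png");s=cv2.imread("pics/scene0.png")
a=crop(t,217,166,50,60,8);b=crop(s,276,178,50,60,8)
cv2.imwrite("pics/c4.png",np.hstack([a,b]))
E
```

```text
(no output)
```

View pics/c4.png

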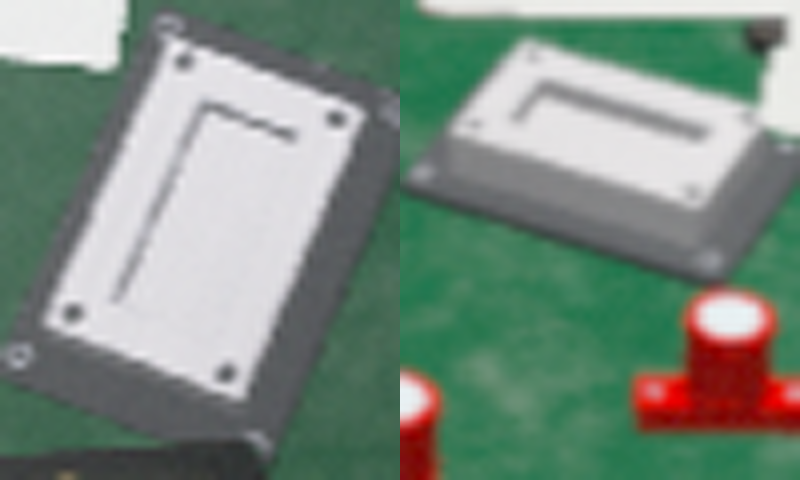

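The crop shows the slot corners at top (202,101), (297,133) and (115,302), and at scene (140,82), (308,128) and (118,120). The four face screws are visible in both views.

```bash
python3 - <<'E'
from h import *
f=lambda p,x,y:(x+p[0]/8-.44,y+p[1]/8-.44)
T=[(184,62),(336,119),(226,374),(72,313)];S=[(346,117),(292,190),(75,124),(134,55)]
wt=np.array([plane("top",*f(p,217,166),.03) for p in T]);ws=np.array([plane("scene",*f(p,276,178),.03) for p in S])
print("screws top",wt.mean(0),"scene",ws.mean(0));print(wt.round(3)[:,:2].tolist(),ws.round(3)[:,:2].tolist())
for n,P,x,y in(("top",[(202,101),(297,133),(115,302)],217,166),("scene",[(308,128),(140,82),(118,120)],276,178)):
    print(n,[plane(n,*f(p,x,y),.03)[:2].round(4).tolist() for p in P])
E
```

```text
screws top [0.67007207 0.03672507 0.03      ] scene [0.66965938 0.0343208  0.03      ]
[[0.727, 0.043], [0.704, -0.01], [0.613, 0.03], [0.636, 0.083]] [[0.727, 0.041], [0.704, -0.012], [0.612, 0.028], [0.636, 0.08]]
top [[0.7125, 0.0373], [0.6996, 0.004], [0.6396, 0.0682]]
scene [[0.7105, 0.0318], [0.639, 0.0605], [0.6305, 0.0322]]
```

```bash
python3 -m jog '[0,0,3,0,0,0,3,0,0,0,1.5,0,0,0,0.2,0,0,0,0.2,0,0,0,0,0,0,0,0,0]'; python3 -m jog '[0,0,0.1,0,0,0,0,0,0,0,0,0]';python3 -m jog '[0,0,0.1,0,0,0,0,0,0,0,0,0]'
```

```text
time_s: 9.4
position: [0.67, 0.0371, 0.0536]
orientation: [[0.403, 0.915, 0.002], [0.915, -0.403, -0.0], [0.001, 0.002, -1.0]]
ft_force: [-0.9, -0.2, -0.8]
opening: 0.0333
finger_force: 40.2
time_s: 9.7
position: [0.6697, 0.0371, 0.0518]
orientation: [[0.403, 0.915, 0.001], [0.915, -0.403, 0.0], [0.0, 0.001, -1.0]]
ft_force: [-0.6, 0.0, 2.5]
opening: 0.0333
finger_force: 40.3
time_s: 10.0
position: [0.6698, 0.0371, 0.0517]
orientation: [[0.403, 0.915, 0.001], [0.915, -0.403, 0.0], [0.001, 0.001, -1.0]]
ft_force: [-2.8, -0.3, 11.4]
opening: 0.0326
finger_force: 41.4
```

```bash
python3 -m jog '[0,0,0,0,0,0,0,5,0,0,0,5,0,0,0,5,0,0,0,5,0,0,0,5,0,0,0,5,0,0,0,5,0,0,0,5,0,0,0,5,0,0,0,5,0,0,0,5,0,0,0,5,0,0,0,0]'
```

```text
time_s: 11.4
position: [0.6703, 0.0371, 0.0516]
orientation: [[0.994, 0.105, 0.003], [0.105, -0.994, 0.0], [0.003, 0.0, -1.0]]
ft_force: [-0.4, -0.8, 8.0]
opening: 0.033
finger_force: 41.1
```

```bash
python3 -m jog '[0,0,0,2,0,0,0,0,0,0,0,0,0,0,0,4,0,0,0,4,0,0,0,4,0,0,0,4,0,0,0,4,0,0,0,4,0,0,0,3,0,0,0,0,0,0,0,0]'
```

```text
time_s: 12.6
position: [0.6694, 0.0371, 0.0502]
orientation: [[0.923, -0.386, -0.0], [-0.386, -0.923, 0.0], [-0.0, -0.0, -1.0]]
ft_force: [-0.5, 0.1, -1.0]
opening: 0.0327
finger_force: 40.2
```

Contact force went to zero and the TCP dropped to its commanded height, so the wings are over the slot. I'll lower it in.

```bash
python3 -m jog '[0,0,0.3,0,0,0,0.3,0,0,0,0.3,0,0,0,0,0,0,0,0,0]'; python3 -m jog '[0,0,0.1,0,0,0,0,0,0,0,0,0]'
```

```text
time_s: 13.1
position: [0.6694, 0.0371, 0.0412]
orientation: [[0.922, -0.387, -0.0], [-0.387, -0.922, 0.0], [-0.0, 0.0, -1.0]]
ft_force: [0.3, -0.1, -0.9]
opening: 0.0329
finger_force: 40.2
time_s: 13.4
position: [0.6695, 0.0371, 0.0404]
orientation: [[0.922, -0.387, 0.0], [-0.387, -0.922, 0.0], [0.0, -0.0, -1.0]]
ft_force: [0.1, -0.0, -1.3]
opening: 0.0326
finger_force: 40.2
```

Floor contact is expected at about 0.0397. I'll seat it, release and retreat.

```bash
python3 -m jog '[0,0,0.1,0,0,0,0,0,0,0,0,0]'; python3 -m jog '[0,0,0,0,0,0,0,0,0,0,0,0,0,0,0,0,0,0,0,0,0,0,0,0]' 1; python3 -m jog '[0,0,-1,0,0,0,-3,0,0,0,-4,0,0,0,-4,0,0,0,-4,0,0,0,-4,0,0,0,-4,0,0,0,0,0,0,0,0,0]'
python3 - <<'E'
from h import *
a=eyes.capture("scene");cv2.imwrite("pics/scene5.png",a);cv2.imwrite("pics/c5.png",crop(a,250,120,100,100,6))
E
```

```text
time_s: 13.7
position: [0.6696, 0.0371, 0.0398]
orientation: [[0.922, -0.387, 0.001], [-0.387, -0.922, 0.0], [0.001, -0.0, -1.0]]
ft_force: [-0.9, 0.1, 5.2]
opening: 0.0334
finger_force: 40.6
time_s: 14.3
position: [0.6695, 0.0371, 0.0392]
orientation: [[0.922, -0.387, -0.0], [-0.387, -0.922, 0.0], [-0.0, -0.0, -1.0]]
ft_force: [-0.7, -0.7, 0.2]
opening: 0.0848
finger_force: 0.0
time_s: 15.2
position: [0.6693, 0.0371, 0.2807]
orientation: [[0.922, -0.387, 0.002], [-0.387, -0.922, -0.0], [0.002, -0.001, -1.0]]
ft_force: [0.3, -0.1, -0.6]
opening: 0.0855
finger_force: 0.0
```

View pics/c5.png

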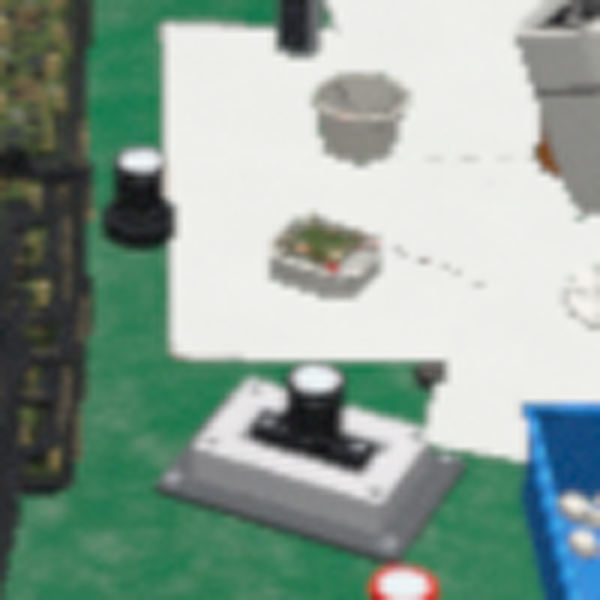

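The crop shows the holder upright in the slot at crop (315,415), with its wings along the slot. The plain holder is undisturbed at crop (138,195).

```bash
python3 -c "
from workcell import ticket
print(ticket.sign_off())"
```

```text
the job is handed in; nothing more can be done
None
```

The winged holder is standing upright, fully down in the mount's slot and released, the plain holder was left where it stood, and the job is handed in (no verdict was returned).

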